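# Hang the dip basket and hold the sprung tweezers at the green mark

### The job

Get ready to pick the freshly ground bits out of their dip basket: first hang the basket by its wire handle on the hook of the red stand and let go of it, so that it can drain. Then take the sprung tweezers off their wooden rest, lift them well clear of it (5 cm or more) and squeeze them until the pointer stands in the green field of the gauge strip (tip gap 12 mm). Finish while still holding them up in the gripper, steady at that gap; leave the cup, the bottle and the stone where they are.

Things in the scene. Friction and masses are not known exactly. Their poses are not given: they have to be found in the camera images.
- basket_grip (a point): Centre of the upright square red grip (18 x 18 mm, 44 mm tall) on top of the wire handle of the open aluminium dip basket (90 x 90 mm, 45 mm tall, about 0.2 kg, steel bits fixed in it). 150 mm above the basket's underside; the basket starts standing on the bench. Axes: z up, y along the top bar of the handle. A half turn of the basket makes no difference.
- basket_bar (a point): Middle of the straight top bar of the basket's handle, 25 mm below basket_grip, 125 mm above the underside. The bar, 6 mm thick and straight for 62 mm along the basket's y, goes onto the hook. The handle's legs go down to the rim 43 mm either side; the opening under the bar is 77 mm high and 80 mm wide.
- hook_seat (a point): Where the bar's axis lies once hung in the stand's hook (8 mm steel rod), 177 mm above the bench. Axes as the stand's: the hook's open end points along -x, its upturned end stands 30 mm to -x, its top 19 mm above this point; underside of the hook 11 mm below it. Bring the bar (along y) in over the upturned end towards +x, basket below the hook, grip above it, then lower.
- stand: Fixed hook stand; its origin is on the bench straight below the seat of the hook. The steel post (14 mm thick, 182 mm tall) stands 85 mm along its +x and carries the hook; the red foot plate (110 x 130 x 12 mm) lies 30 to 140 mm along +x.
- tweezers_grip (a point): Middle of the sprung tweezers, between their two blue grip pads and half-way up them, 45 mm above the bench at the start. 190 mm long, 0.11 kg, balanced near this point; x points to the tips (70 mm ahead; the blue spine block is 119 mm behind), y across, z up. Pads 60 mm long, 20 mm tall; 47 mm over their outer faces when open, 28 mm at a tip gap of 12 mm (faces then parallel).
- blade_l (a joint): Closing angle of each blade (both move alike), rad, about hinges 100 mm behind tweezers_grip: 0 = sprung open (tip gap 44 mm), 0.094 = gap 12 mm (mid green), 0.12 = stop (3 mm). Tip gap = 44 mm - 340 mm x angle; width over pads = 47 mm - 200 mm x angle. Squeezing the pads takes about 2.4 N to start, 6 N at 12 mm; springs open when released.
- tip_l (a point): Inner face of the tip of the +y blade, half-way up. Its distance from tip_r is the tip gap. The black pointer stands on this blade, 23 mm behind the tip.
- tip_r (a point): Inner face of the tip of the -y blade. This blade carries the gauge strip that lies across the tweezers 23 mm behind the tip, on top: white (too open), green 5 mm wide (gap 9 to 15 mm), red (too closed).
- rest: Fixed plywood rest (170 x 90 mm); origin under it; its two cross bars (14 mm wide, 35 mm tall, along its y) at x = -68 and +50 mm carry the tweezers; between them, either side of the grip pads, is free room down to a 6 mm plate. The tweezers' x lies roughly along its x.
- dip_cup: Bystander: steel cup, 72 mm wide, 70 mm tall, standing on the bench; origin under its middle. Leave it.
- oil_bottle: Bystander: amber bottle with red cap, 48 mm wide, 100 mm tall; origin under its middle. Leave it.
- stone: Bystander: grey dressing stone 70 x 30 x 22 mm, lying on the bench; origin under its middle. Leave it.
Not all that is in view belongs to the job. What is shaped like the part that bears tweezers_grip but purple or yellow is not meant. Of the things shaped like the part that bears basket_grip, the aluminium one is meant.

How it is judged (in metres and radians):
On the way, in this order (a step that is already met when the one before it is completed fails the run):
1. the basket hangs by its bar in the hook, released (distance between basket_bar and hook_seat below 0.022 m and contact force between basket and stand above 0.4 N and contact force between the fingers and basket below 0.05 N and angle between basket_bar's own z axis and vertical below 0.35 rad), for 0.3 s.
2. the tweezers are held up clear of the rest with the tip gap between 9 and 15 mm (height (world z) of tweezers_grip above 0.085 m and height (world z) of each of tip_l, tip_r above 0.075 m and contact force between the fingers and tweezers above 1 N and contact force between tweezers and rest below 0.05 N and contact force between tweezers and stand below 0.05 N and contact force between tweezers and basket below 0.05 N and contact force between tweezers and dip_cup below 0.05 N and contact force between tweezers and oil_bottle below 0.05 N and contact force between tweezers and stone below 0.05 N and distance between tip_l and tip_r between 0.009 and 0.015 m), for 0.5 s.
At the end, for the whole second after the job is handed in: Basket hangs by its bar in the hook (within 22 mm of the seat, tilt under 0.35 rad), fingers off it; tweezers in the fingers, middle 85 mm or more and tips 75 mm or more above the bench, touching nothing else, tip gap 9 to 15 mm through the last second (all of step 1 and all of step 2); the arm keeps its last pose, push and grip.
It fails at once if the cup is moved by more than 3 cm (distance of dip_cup from where it was at the start of the episode above 0.03 m).
It fails at once if the bottle is moved by more than 3 cm (distance of oil_bottle from where it was at the start of the episode above 0.03 m).
It fails at once if the stone is moved by more than 3 cm (distance of stone from where it was at the start of the episode above 0.03 m).
It also fails if it takes over 56 s, if anything falls off the work surface, if the arm or the gripper's body presses on something with over 40 N, if the wrist force passes 120 N, or if a joint passes its speed limit or range.

### The arm

A 6-joint arm with a two-finger parallel gripper is mounted at the origin on the work surface. World frame = base frame: x ahead of the robot, y to its left, z up, the work surface at z = 0. Lengths are in m, angles in degrees, forces in N, time in s.
With the tool pointing down it reaches from about 0.375 to 0.9 m from the base axis. Payload 3.1 kg.
Tool frame: the origin (TCP) lies at the centre of the arm's flange, where the gripper is bolted on; the fingertips stand 182 mm ahead of it and the grasp point (between the pads) lies bot.grip_point_offset ahead of it (bot.grip_point_offset is the distance from the TCP to the grasp point, in m); x points along the fingers, z is the direction in which the jaws open and shut, and the axes are right-handed (so a half turn about x gives the same grasp; the last joint's range is limited). The gripper opens to 87 mm and grips with 3 to 60 N. Pads are 19 mm wide; open, the fingers measure 117 mm over their backs; the gripper's body (75 mm by 190 mm) begins 51 mm behind the grasp point.
Start: joints at [-79.727, 30.224, 82.088, -0, 67.689, -10.227], TCP at [0.219, -0.585, 0.405] pointing down, gripper open.
Joint ranges: [-176.69, 176.69], [-43.24, 126.21], [12.49, 139.97], [-82, 262], [0, 151.66], [-163.58, 163.58]. Speed limits (degrees/s): [159.86, 159.86, 180, 180, 180, 180].

### API

Orientations are given as a 3x3 rotation matrix whose columns are the frame's x, y, z axes.
In Python, from rig import bot gives the robot as it stands.
- The arm moves only by the tool step_arm, never from a script. Its argument "motion" is a list that holds one entry, the list of rows, each a list of 7 numbers: the turn, a rotation vector about the world's x, y, z in degrees, then the shift along the world's x, y, z in mm, then the finger opening in mm, from 0 to 87. A call has 1 to 12 rows; each row is the pose to reach, as a shift and turn from the pose commanded when the call began; what a row does not reach only later rows make up. A row lasts 1/12 s, in which the tool goes at most 41.7 mm and 7.16 degrees, less where a joint would pass 70% of its speed; a pose out of reach is approached as far as the arm can. A call with a gripper value outside its range is refused whole. The fingers move at their own pace and stop on an object; the grip force is fixed at half the most. Time passes only in rows, so rows that repeat a pose let the fingers close. It gives the time, the measured TCP pose, the force and the opening at its end, in the units of the state.
- bot.read_state(): the state, without advancing time (a new reading comes with each control period).
- bot.capture(name): name is "side" or "top" or "wrist"; returns a dict with "frame" (420x560x3 uint8, red, green, blue), "range_z" (420x560 float32, m along the optical axis (not along the pixel's ray), 0 where there is no reading), "fx", "fy", "cx", "cy" (pixels), "cam_to_world" (4x4, takes a point from camera to world coordinates). Camera axes: x right, y down, z forward; pixel columns grow to the right and rows downward; lengths in m; the calibration is good to about 2 mm. A picture is of the moment at which its call begins.
- bot.hand_in(): hands the job in, once; it reports no verdict.
The state is a dict: "time_s": time; "joint_positions": joint angles; "qvel": joint speeds; "tau": joint torques, N m; "position": TCP position; "tcp_rot": TCP orientation; "force": force on the tool from outside, world axes, zero at the start; "moment": the same for the moment, N m; "opening": opening from 0.0 (shut) to 1.0 (fully open).
Only numpy, scipy, OpenCV 4.12 (cv2) and the standard library are available. Lean on these libraries where they do the work, as an engineer would, in place of code of your own. Each camera call takes 0.05 s, during which the arm holds its last target.

## Working session

There is one attempt and no reset: what is moved stays moved. The work goes in short steps, Python scripts to look and compute and a tool call to move; the robot and the scene stay as the last step left them, time stands still between calls to the robot, and variables do not carry over. Pictures are saved under pics/ and viewed, and the job is handed in when it is done.

Besides the shell and the picture viewer there is one more tool, called after "Emit:" as name([rows], argument=value, ...), one row to a line, values as JSON. step_arm: Moves the arm, as the interface text tells. Its arguments: {"type":"object","properties":{"motion":{"type":"array"}},"required":["motion"]}

```bash
mkdir -p pics
cat > h.py <<'E'
import numpy as np,cv2
from rig import bot
def cap(n,f):
    c=bot.capture(n); cv2.imwrite(f'pics/{f}.png',c['frame'][:,:,::-1]); np.savez(f'pics/{f}.npz',**c); return c
def world(c):
    z=c['range_z'];v,u=np.mgrid[:z.shape[0],:z.shape[1]]
    p=np.stack([(u-c['cx'])/c['fx']*z,(v-c['cy'])/c['fy']*z,z,np.ones_like(z)],-1)
    w=(p@np.array(c['cam_to_world']).T)[...,:3]; w[z==0]=np.nan; return w
E
python3 - <<'E'
from h import *
for n in('top','side','wrist'): 
    c=cap(n,n+'0'); print(n,np.round(c['cam_to_world'],3).tolist())
s=bot.read_state();print(s['time_s'],s['opening'],bot.grip_point_offset,np.round(s['tcp_rot'],3).tolist())
E
```

```text
top [[-0.022, -0.997, 0.079, 0.449], [-1.0, 0.022, -0.009, -0.035], [0.007, -0.079, -0.997, 1.294], [0.0, 0.0, 0.0, 1.0]]
side [[0.998, -0.04, 0.052, 0.428], [-0.064, -0.769, 0.636, -1.032], [0.014, -0.638, -0.77, 1.357], [0.0, 0.0, 0.0, 1.0]]
wrist [[0.349, -0.908, -0.231, 0.282], [-0.937, -0.339, -0.084, -0.562], [-0.001, 0.246, -0.969, 0.384], [0.0, 0.0, 0.0, 1.0]]
0.15 0.999281465844463 0.1635 [[-0.0, 0.937, 0.35], [0.002, 0.35, -0.937], [-1.0, 0.0, -0.002]]
```

View pics/top0.png

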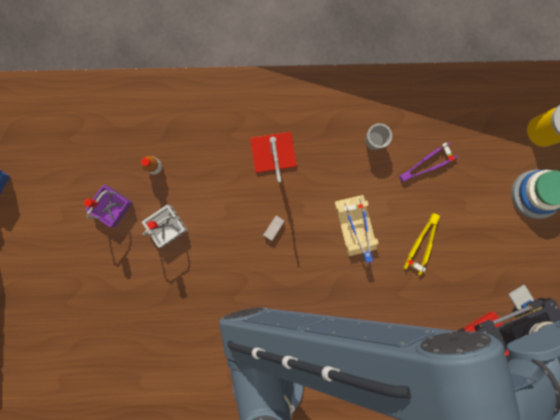

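View pics/side0.png

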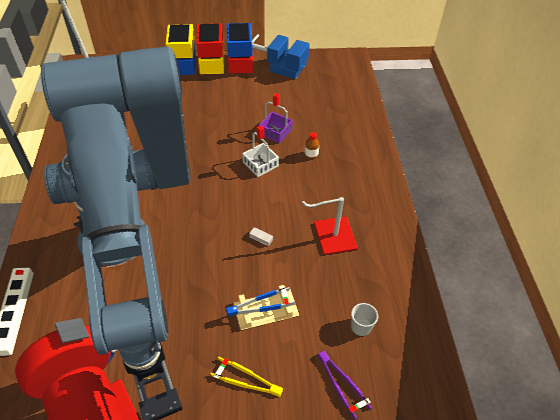

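Baskets in the top view: purple at (108,206) and aluminium/grey at (165,227); the aluminium one is meant. Tweezers: blue on the rest at (357,228), purple (430,163) and yellow (423,245); the blue one is meant. Next I check this in enlarged crops and measure.

Run:
```python
from h import *
c=dict(np.load('pics/top0.npz'));w=world(c);f=c['frame'].astype(int);print(c['fx'],c['fy'])
a=cv2.resize(c['frame'][180:270,60:220],None,fx=5,fy=5,interpolation=2)[:,:,::-1]
b=cv2.resize(c['frame'][120:270,240:400],None,fx=5,fy=5,interpolation=2)[:,:,::-1]
cv2.imwrite('pics/a.png',a[:600]);cv2.imwrite('pics/b.png',cv2.resize(b,None,fx=.8,fy=.8))
def reg(n,r0,r1,c0,c1,zmin,zmax,m=None):
    W=w[r0:r1,c0:c1];ok=(W[...,2]>zmin)&(W[...,2]<zmax)
    if m is not None: ok&=m[r0:r1,c0:c1]
    P=W[ok]
    if len(P)==0: print(n,'none');return
    (cx,cy),(sw,sh),an=cv2.minAreaRect(P[:,:2].astype(np.float32))
    print(n,len(P),'med',np.round(np.median(P,0),4),'rect',np.round([cx,cy,sw,sh],4),round(an,1),'z',np.round(np.percentile(P[:,2],[2,98]),3))
red=(f[...,0]>150)&(f[...,1]<70)&(f[...,2]<70); blue=(f[...,2]>130)&(f[...,0]<110)
reg('grip',200,260,135,195,.12,.2,red)
reg('basketrim',195,255,135,195,.025,.06)
reg('basketbar',195,255,135,195,.1,.135)
reg('foot',120,190,240,310,.005,.02,red)
reg('hook',120,200,260,300,.14,.22)
reg('restbars',190,260,330,385,.025,.037)
reg('rest',190,260,330,385,.003,.04)
reg('blue',190,270,330,385,.035,.08,blue)
reg('tweez',190,270,330,385,.042,.09)
reg('cup',115,160,360,400,.05,.08)
reg('bottle',145,185,135,170,.03,.12)
reg('purple',180,235,80,135,.03,.17)
reg('stone',210,250,255,295,.01,.03)
W=w[120:200,260:300];ok=(W[...,2]>.14)
rr,cc=np.nonzero(ok)
for r in range(0,80,3):
    s=ok[r]
    if s.any(): print(r+120,np.round(np.median(W[r][s],0),3),s.sum())
```

```text
420.3411389840353 420.3411389840353
grip 41 med [0.4815 0.2963 0.1714] rect [0.4809 0.2963 0.0166 0.0157] 29.6 z [0.162 0.176]
basketrim 295 med [0.4828 0.2984 0.043 ] rect [0.4814 0.2973 0.0917 0.0918] 33.2 z [0.026 0.05 ]
basketbar 59 med [0.4878 0.2878 0.1261] rect [0.4792 0.2973 0.0143 0.0901] 37.0 z [0.105 0.134]
foot 1253 med [ 0.701  -0.0244  0.0123] rect [ 0.7029 -0.0317  0.1105  0.1286] 7.9 z [0.007 0.018]
hook 149 med [ 0.6535 -0.039   0.18  ] rect [ 0.647  -0.0386  0.1229  0.0118] 6.6 z [0.161 0.194]
restbars 167 med [ 0.4179 -0.282   0.0345] rect [ 0.4698 -0.2808  0.1515  0.0908] 12.2 z [0.03  0.037]
rest 1453 med [ 0.4668 -0.2808  0.0068] rect [ 0.4718 -0.2846  0.1672  0.2124] 88.2 z [0.003 0.038]
blue 107 med [ 0.3889 -0.2987  0.0533] rect [ 0.4343 -0.2946  0.1446  0.0484] 17.4 z [0.038 0.059]
tweez 364 med [ 0.4682 -0.2916  0.0526] rect [ 0.4529 -0.2859  0.1856  0.057 ] 13.9 z [0.043 0.059]
cup 191 med [ 0.7394 -0.3563  0.0676] rect [ 0.7337 -0.3484  0.0702  0.07  ] 81.0 z [0.051 0.074]
bottle 260 med [0.6593 0.3261 0.0702] rect [0.6619 0.3301 0.0397 0.0479] 56.5 z [0.033 0.103]
purple 425 med [0.5406 0.458  0.0463] rect [0.5439 0.4644 0.0926 0.092 ] 55.5 z [0.031 0.168]
stone 228 med [ 0.4684 -0.0292  0.0216] rect [ 0.4679 -0.029   0.0298  0.069 ] 56.7 z [0.017 0.027]
138 [ 0.704 -0.033  0.184] 5
141 [ 0.697 -0.032  0.181] 5
144 [ 0.688 -0.034  0.183] 4
147 [ 0.68  -0.035  0.181] 3
150 [ 0.673 -0.037  0.178] 3
153 [ 0.665 -0.037  0.178] 3
156 [ 0.656 -0.04   0.182] 3
159 [ 0.648 -0.039  0.18 ] 3
162 [ 0.64  -0.039  0.18 ] 3
165 [ 0.633 -0.042  0.174] 3
168 [ 0.625 -0.042  0.173] 3
171 [ 0.616 -0.044  0.173] 3
174 [ 0.608 -0.044  0.176] 3
177 [ 0.599 -0.046  0.183] 3
180 [ 0.589 -0.047  0.193] 4
```

Run:
```python
from h import *
c=dict(np.load('pics/side0.npz'))
a=cv2.resize(c['frame'][85:185,230:330],None,fx=5,fy=5,interpolation=2)[:,:,::-1]
b=cv2.resize(c['frame'][185:335,220:370],None,fx=4,fy=4,interpolation=2)[:,:,::-1]
cv2.imwrite('pics/c.png',a);cv2.imwrite('pics/d.png',b)
```

```text
(no output)
```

View pics/a.png

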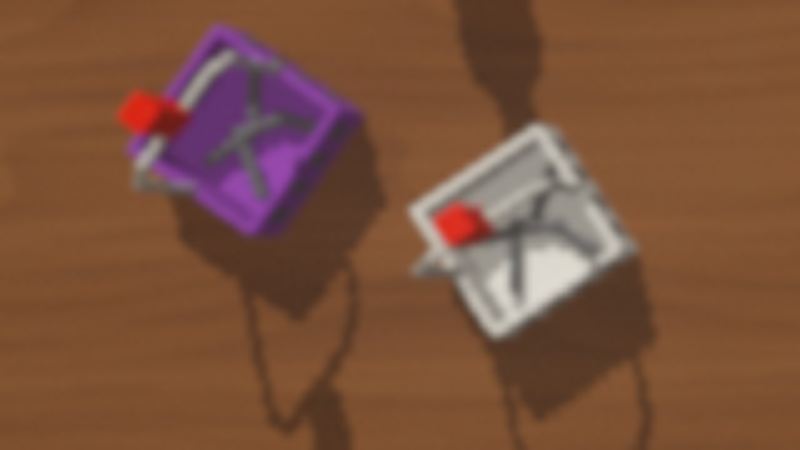

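View pics/b.png

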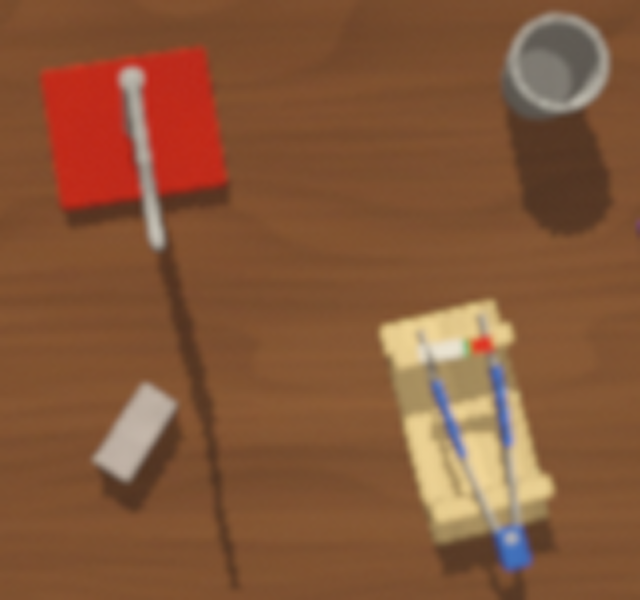

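View pics/d.png

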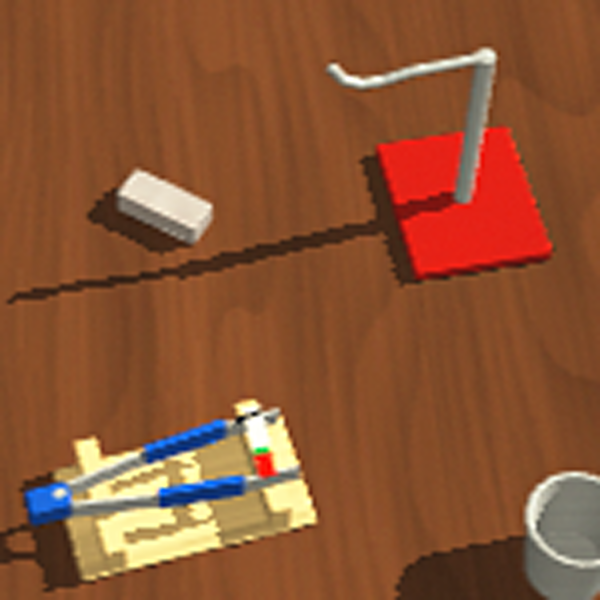

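The crops show the grey basket with its red grip at about (460,223) in crop a, and its bar running from lower left to upper right. The hook opens towards the robot. The blue tweezers lie on the rest with their tips away from the robot.

Moving over the basket.

Emit:
step_arm([
  [[0,0,0,25,32,0,87],[0,0,0,50,64,0,87],[0,0,0,75,96,0,87],[0,0,0,100,128,0,87],[0,0,0,125,160,0,87],[0,0,0,150,192,0,87],[0,0,0,175,224,0,87],[0,0,0,200,256,0,87],[0,0,0,225,288,0,87],[0,0,0,250,320,0,87],[0,0,0,275,352,0,87],[0,0,0,300,384,0,87]],
])

```text
time_s: 1.15
position: [0.5197, -0.1995, 0.4046]
tcp_rot: [[-0.0, 0.937, 0.35], [0.0, 0.35, -0.937], [-1.0, -0.0, -0.0]]
force: [0.6, -1.4, 0.6]
opening: 0.999
```

Emit:
step_arm([
  [[0,0,1,22,34,0,87],[0,0,2,40,70,0,87],[0,0,3,52,108,0,87],[0,0,4,56,148,0,87],[0,0,5,56,188,0,87],[0,0,6,50,228,0,87],[0,0,7,42,266,0,87],[0,0,8,32,304,0,87],[0,0,9,20,342,0,87],[0,0,10,7,380,0,87],[0,0,11,-7,417,0,87],[0,0,12,-20,455,0,87]],
])

```text
time_s: 2.15
position: [0.4977, 0.2552, 0.4045]
tcp_rot: [[-0.001, 0.843, 0.538], [-0.0, 0.538, -0.843], [-1.0, -0.001, -0.0]]
force: [0.6, 1.3, 0.3]
opening: 1.001
```

Emit:
step_arm([
  [[0,0,0.7,-18,42,0,87],[0,0,0.7,-18,42,0,87],[0,0,0.7,-18,42,0,87]],
])

```text
time_s: 2.4
position: [0.4793, 0.2978, 0.4045]
tcp_rot: [[-0.001, 0.834, 0.552], [-0.0, 0.552, -0.834], [-1.0, -0.001, -0.0]]
force: [-0.1, -0.8, -0.8]
opening: 1.004
```

Run:
```python
from h import *
for n in('top','side','wrist'): c=cap(n,n+'1')
s=bot.read_state();print(s['time_s'],s['position'],np.round(s['joint_positions'],1),np.round(s['tcp_rot'],3).tolist())
R=np.array(s['tcp_rot']);print('jaw ang',np.degrees(np.arctan2(R[1,2],R[0,2])))
w=world(c);f=c['frame'].astype(int)
red=(f[...,0]>150)&(f[...,1]<70)&(f[...,2]<70)
for zl,zh in((.12,.168),(.168,.18),(.12,.18)):
  P=w[red&(w[...,2]>zl)&(w[...,2]<zh)]
  P=P[np.hypot(P[:,0]-.481,P[:,1]-.297)<.05]
  if len(P)>3: print(zl,len(P),np.median(P,0),cv2.minAreaRect(P[:,:2].astype(np.float32)))
c=dict(np.load('pics/top1.npz'));w=world(c);P=w[195:255,135:195].reshape(-1,3);P=P[(P[:,2]>.025)&(P[:,2]<.05)];print(cv2.minAreaRect(P[:,:2].astype(np.float32)))
```

```text
2.55 [0.48135987 0.29476746 0.40457411] [20.1 25.6 90.9 -0.  63.5 77. ] [[-0.0, 0.837, 0.547], [-0.001, 0.547, -0.837], [-1.0, -0.0, 0.001]]
jaw ang -56.845098210146276
0.12 261 [0.48717955 0.30384553 0.15266186] ((0.4871912896633148, 0.3038311004638672), (0.0019255448132753372, 0.016817031428217888), 29.06999397277832)
0.168 684 [0.48045373 0.29961076 0.1720231 ] ((0.47991809248924255, 0.2995191216468811), (0.017593443393707275, 0.017409006133675575), 32.347843170166016)
0.12 945 [0.48314257 0.30086158 0.17165516] ((0.4799743890762329, 0.2996232211589813), (0.01780163124203682, 0.017404841259121895), 32.81596374511719)
((0.4809148907661438, 0.2974211871623993), (0.090378038585186, 0.09167222678661346), 32.656490325927734)
```

View pics/wrist1.png

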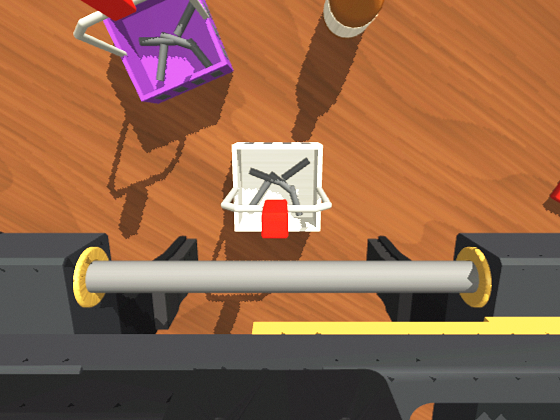

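The wrist view shows the aluminium basket between the jaws, with its red grip at (275,218), top face at z 0.172 and 17.5 mm square, and its yaw matching. Next: descend and close.

Emit:
step_arm([
  [[0,0,0,-1,3,-20,60],[0,0,0,-1,3,-40,60],[0,0,0,-1,3,-60,60],[0,0,0,-1,3,-75,60],[0,0,0,-1,3,-84,60],[0,0,0,-1,3,-84,60],[0,0,0,-1,3,-84,0],[0,0,0,-1,3,-84,0],[0,0,0,-1,3,-84,0],[0,0,0,-1,3,-84,0],[0,0,0,-1,3,-84,0],[0,0,0,-1,3,-84,0]],
])

```text
time_s: 3.55
position: [0.4799, 0.2987, 0.3213]
tcp_rot: [[0.001, 0.837, 0.548], [0.0, 0.548, -0.837], [-1.0, 0.001, 0.0]]
force: [-0.4, -0.4, -0.7]
opening: 0.327
```

Emit:
step_arm([
  [[0,0,0,0,0,0,0],[0,0,0,0,0,0,0],[0,0,0,0,0,0,0],[0,0,0,0,0,15,0],[0,0,0,0,0,30,0],[0,0,0,0,0,45,0],[0,0,0,0,0,60,0],[0,0,0,0,0,75,0],[0,0,0,0,0,90,0],[0,0,0,0,0,90,0]],
])

```text
time_s: 4.38
position: [0.4805, 0.2989, 0.4133]
tcp_rot: [[0.005, 0.837, 0.548], [0.002, 0.548, -0.837], [-1.0, 0.005, 0.001]]
force: [1.3, 0.5, -1.8]
opening: 0.204
```

Run:
```python
from h import *
for n in('side','wrist'): c=cap(n,n+'2')
s=bot.read_state();print(s['time_s'],s['position'],s['opening']*87,s['force'])
a=cv2.imread('pics/side2.png')[40:220,170:370];b=cv2.imread('pics/wrist2.png')
cv2.imwrite('pics/e.png',np.hstack([cv2.resize(a,(400,360)),cv2.resize(b,(400,360))]))
```

```text
4.4833 [0.47973644 0.29857262 0.41060219] 17.941495144074295 [ 0.03268058 -0.66372292 -1.56821988]
```

View pics/e.png

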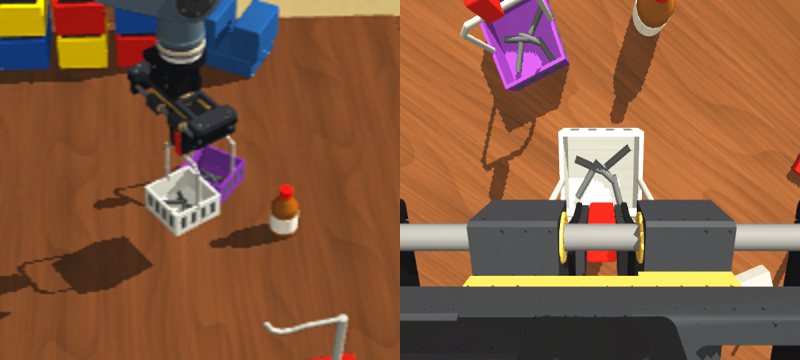

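The grip is firm: opening is 17.9 mm and the basket hangs level. Carry it to the front of the hook and align it.

Emit:
step_arm([
  [[0,0,-1,2,-10,4,0],[0,0,-3,6,-32,7,0],[0,0,-6,13,-65,7,0],[0,0,-9,20,-100,7,0],[0,0,-12,27,-137,7,0],[0,0,-15,34,-174,7,0],[0,0,-18,41,-211,7,0],[0,0,-20,48,-246,7,0],[0,0,-22,55,-281,7,0],[0,0,-24,61,-313,7,0],[0,0,-25,66,-338,7,0],[0,0,-26,69,-350,7,0]],
])

```text
time_s: 5.48
position: [0.549, -0.0552, 0.4166]
tcp_rot: [[-0.002, 0.993, 0.12], [-0.001, 0.12, -0.993], [-1.0, -0.002, 0.001]]
force: [-0.3, 0.9, -1.6]
opening: 0.202
```

Emit:
step_arm([
  [[0,0,0,0,0,0,0],[0,0,0,0,0,0,0],[0,0,0,0,0,0,0]],
])

```text
time_s: 5.73
position: [0.5483, -0.0503, 0.4171]
tcp_rot: [[-0.002, 0.992, 0.126], [0.001, 0.126, -0.992], [-1.0, -0.002, -0.002]]
force: [-0.0, 0.7, -1.9]
opening: 0.205
```

Run:
```python
from h import *
for n in('side','wrist','top'): c=cap(n,n+'3')
s=bot.read_state();print(s['time_s'],s['position'],s['opening']*87,s['force'])
R=np.array(s['tcp_rot']);print('jaw ang',np.degrees(np.arctan2(R[1,2],R[0,2])))
a=cv2.imread('pics/side3.png')[130:310,220:420];b=cv2.imread('pics/wrist3.png')
cv2.imwrite('pics/f.png',np.hstack([cv2.resize(a,(400,360)),cv2.resize(b,(400,360))]))
for n in('wrist3','top3','side3'):
  c=dict(np.load(f'pics/{n}.npz'));w=world(c);f=c['frame'].astype(int)
  red=(f[...,0]>140)&(f[...,1]<70)&(f[...,2]<70)
  P=w[red&(w[...,2]>.003)&(w[...,2]<.02)];P=P[(abs(P[:,0]-.7)<.1)&(abs(P[:,1]+.03)<.1)]
  if len(P)>3: print(n,'foot',len(P),cv2.minAreaRect(P[:,:2].astype(np.float32)))
  m=(w[...,2]>.155)&(w[...,2]<.205)&(w[...,0]>.58)&(w[...,0]<.72)&(abs(w[...,1]+.04)<.03)&~red
  P=w[m]
  for x in np.arange(.58,.72,.01):
    Q=P[abs(P[:,0]-x)<.005]
    if len(Q): print(round(x,3),len(Q),np.round(np.median(Q,0),4),np.round(np.percentile(Q[:,2],[5,95]),3))
```

```text
5.8833 [ 0.5485068  -0.04988958  0.41763575] 17.698581728049426 [ 0.10955056  0.13828853 -1.28788469]
jaw ang -82.67733513909035
wrist3 foot 9862 ((0.6912734508514404, -0.032734766602516174), (0.09016098082065582, 0.1301354467868805), 7.425728797912598)
0.58 26 [ 0.5843 -0.0465  0.1949] [0.193 0.196]
0.59 226 [ 0.5901 -0.0462  0.1924] [0.185 0.196]
0.6 204 [ 0.5999 -0.0449  0.1792] [0.176 0.185]
0.61 191 [ 0.61   -0.0436  0.1741] [0.172 0.176]
0.62 194 [ 0.6201 -0.0424  0.1736] [0.172 0.175]
0.63 221 [ 0.6303 -0.0407  0.1749] [0.173 0.177]
0.64 230 [ 0.6401 -0.0394  0.178 ] [0.175 0.18 ]
0.65 238 [ 0.65   -0.0381  0.1799] [0.178 0.182]
0.66 243 [ 0.66   -0.0368  0.1806] [0.179 0.182]
0.67 246 [ 0.67   -0.0356  0.1813] [0.179 0.183]
0.68 212 [ 0.6788 -0.0344  0.1819] [0.179 0.184]
top3 foot 662 ((0.7171096801757812, -0.028727635741233826), (0.083884596824646, 0.13266506791114807), 6.756336688995361)
0.67 11 [ 0.6697 -0.0371  0.1811] [0.177 0.185]
0.68 10 [ 0.6796 -0.0347  0.1808] [0.18  0.185]
0.69 12 [ 0.6895 -0.0348  0.1818] [0.179 0.186]
0.7 21 [ 0.6994 -0.0324  0.1824] [0.162 0.188]
0.71 6 [ 0.7073 -0.0326  0.181 ] [0.178 0.183]
side3 foot 994 ((0.7015414237976074, -0.0307803675532341), (0.11259721964597702, 0.14085052907466888), 8.126130104064941)
0.58 1 [ 0.5846 -0.0498  0.1951] [0.195 0.195]
0.59 12 [ 0.5906 -0.0498  0.1913] [0.185 0.199]
0.6 9 [ 0.6    -0.0476  0.1766] [0.173 0.185]
0.61 9 [ 0.6095 -0.047   0.1744] [0.172 0.178]
0.62 10 [ 0.621  -0.0446  0.1726] [0.17  0.175]
0.63 9 [ 0.6303 -0.0426  0.1737] [0.169 0.178]
0.64 11 [ 0.6395 -0.0415  0.176 ] [0.17  0.179]
0.65 10 [ 0.6502 -0.04    0.1805] [0.177 0.183]
0.66 9 [ 0.6591 -0.0404  0.1805] [0.175 0.184]
0.67 11 [ 0.6695 -0.0385  0.1814] [0.177 0.184]
0.68 8 [ 0.68   -0.0376  0.1825] [0.18  0.184]
0.69 11 [ 0.6892 -0.0358  0.1822] [0.167 0.184]
0.7 33 [ 0.6999 -0.0362  0.1741] [0.159 0.185]
0.71 8 [ 0.7067 -0.0341  0.1764] [0.161 0.182]
```

View pics/f.png

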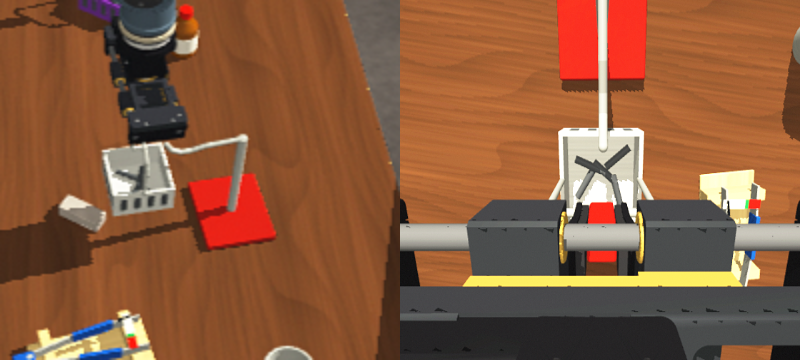

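The hook's end is at (0.589,-0.046), its lowest point is near x 0.619, and it points straight at the basket. The bar is 2 cm above the end's top. Go in over the end, then lower.

Emit:
step_arm([
  [[0,0,0,10,1,0,0],[0,0,0,25,3,0,0],[0,0,0,40,5,0,0],[0,0,0,55,7,0,0],[0,0,0,66,8,0,0],[0,0,0,70,8.5,0,0],[0,0,0,70,8.5,-8,0],[0,0,0,70,8.5,-18,0],[0,0,0,70,8.5,-28,0],[0,0,0,70,8.5,-36,0],[0,0,0,70,8.5,-41,0],[0,0,0,70,8.5,-44,0]],
])

```text
time_s: 6.88
position: [0.6183, -0.0429, 0.3723]
tcp_rot: [[-0.003, 0.992, 0.125], [0.001, 0.125, -0.992], [-1.0, -0.003, -0.001]]
force: [-1.9, -0.1, 3.1]
opening: 0.203
```

Run:
```python
from h import *
for n in('side','wrist'): c=cap(n,n+'4')
s=bot.read_state();print(s['time_s'],s['position'],s['opening']*87,s['force'],s['moment'])
a=cv2.imread('pics/side4.png')[150:270,250:390];b=cv2.imread('pics/wrist4.png')
cv2.imwrite('pics/g.png',np.hstack([cv2.resize(a,(420,360)),cv2.resize(b,(380,360))]))
```

```text
6.9833 [ 0.61864034 -0.04299455  0.37311692] 17.68053544635552 [ 0.16197079  0.09757435 -0.75491912] [ 0.00143739 -0.02419184 -0.00622   ]
```

View pics/g.png

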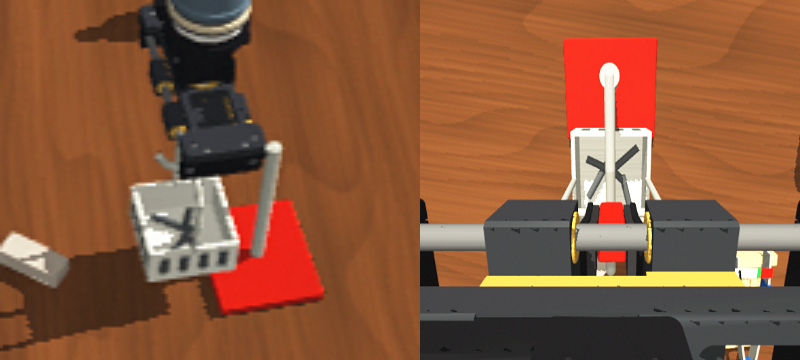

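The bar is over the hook seat, the basket is below it, and the force has dropped as contact begins. Settle 1 mm lower and release.

Emit:
step_arm([
  [[0,0,0,0,0,-1,0],[0,0,0,0,0,-1,0],[0,0,0,0,0,-1,25],[0,0,0,0,0,-1,35],[0,0,0,0,0,-1,45],[0,0,0,0,0,-1,45],[0,0,0,0,0,-1,45],[0,0,0,0,0,-1,45]],
])

```text
time_s: 7.65
position: [0.6189, -0.0429, 0.3729]
tcp_rot: [[0.0, 0.992, 0.125], [-0.0, 0.125, -0.992], [-1.0, 0.0, 0.0]]
force: [-0.0, 0.3, 0.8]
opening: 0.495
```

Run:
```python
from h import *
for n in('side','wrist'): c=cap(n,n+'5')
s=bot.read_state();print(s['time_s'],s['position'],s['opening']*87,s['force'],s['moment'])
a=cv2.imread('pics/side5.png')[150:270,250:390];b=cv2.imread('pics/wrist5.png')
cv2.imwrite('pics/h.png',np.hstack([cv2.resize(a,(420,360)),cv2.resize(b,(380,360))]))
```

```text
7.75 [ 0.6189182  -0.04286644  0.37279508] 44.323380593524284 [-0.71582092 -0.86097991  0.5718411 ] [0.04666638 0.02331126 0.03122798]
```

View pics/h.png

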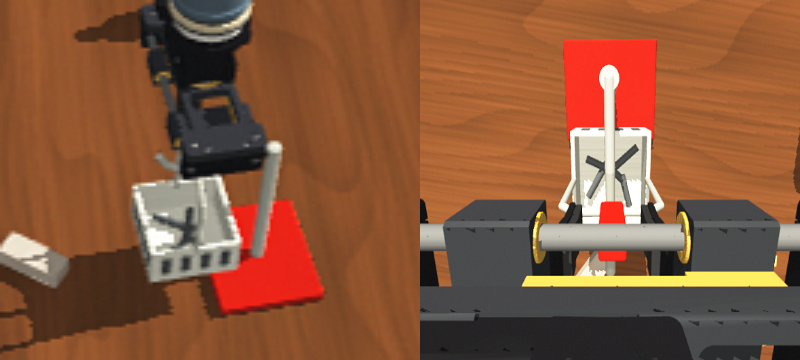

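The basket hangs released and upright. Rise straight up, then go over the tweezers.

Emit:
step_arm([
  [[0,0,0,0,0,3,45],[0,0,0,0,0,12,45],[0,0,0,0,0,28,45],[0,0,0,0,0,50,50],[0,0,0,0,0,75,60],[0,0,0,0,0,95,70],[0,0,0,-10,-10,105,80],[0,0,0,-28,-35,105,87],[0,0,0,-48,-65,105,87],[0,0,0,-68,-97,105,87],[0,0,0,-88,-130,105,87],[0,0,0,-108,-162,105,87]],
])

```text
time_s: 8.75
position: [0.5088, -0.2062, 0.4778]
tcp_rot: [[-0.001, 0.992, 0.126], [-0.0, 0.126, -0.992], [-1.0, -0.001, 0.0]]
force: [0.3, -1.1, -0.7]
opening: 0.984
```

Emit:
step_arm([
  [[0,0,2,-15,-25,-20,87],[0,0,4,-30,-50,-40,87],[0,0,6,-42,-70,-60,87],[0,0,7,-48,-80,-80,87],[0,0,7,-48,-80,-90,87],[0,0,7,-48,-80,-90,87],[0,0,7,-48,-80,-90,87]],
])

```text
time_s: 9.33
position: [0.4628, -0.2845, 0.3877]
tcp_rot: [[-0.001, 0.97, 0.245], [0.001, 0.245, -0.97], [-1.0, -0.0, -0.001]]
force: [0.3, 0.4, -0.5]
opening: 1.001
```

Run:
```python
from h import *
for n in('side','top','wrist'): c=cap(n,n+'6')
s=bot.read_state();print(s['time_s'],s['position'],s['opening']*87,s['force'])
R=np.array(s['tcp_rot']);print('jaw ang',np.degrees(np.arctan2(R[1,2],R[0,2])))
a=cv2.imread('pics/side6.png')[150:330,220:400];b=cv2.imread('pics/wrist6.png')
cv2.imwrite('pics/i.png',np.hstack([cv2.resize(a,(360,360)),cv2.resize(b,(440,360))]))
for n in('wrist6','top0','side0'):
  c=dict(np.load(f'pics/{n}.npz'));w=world(c);f=c['frame'].astype(int)
  reg=(abs(w[...,0]-.45)<.13)&(abs(w[...,1]+.285)<.07)
  blue=reg&(f[...,2]>110)&(f[...,2]>f[...,0]*1.6)&(w[...,2]>.038)&(w[...,2]<.07)
  nl,lab,st,ce=cv2.connectedComponentsWithStats(blue.astype(np.uint8))
  for i in range(1,nl):
    if st[i,4]>12:
      P=w[lab==i]; print(n,st[i,4],np.round(np.median(P,0),4),cv2.minAreaRect(P[:,:2].astype(np.float32)),np.round(np.percentile(P[:,2],[5,95]),3),np.round(ce[i]))
  m=reg&(w[...,2]>.026)&(w[...,2]<.037); P=w[m];print('bars',len(P),cv2.minAreaRect(P[:,:2].astype(np.float32)))
```

```text
9.4833 [ 0.46364409 -0.28424711  0.38906536] 86.91779709086046 [-0.23684204  0.19344573 -0.2218422 ]
jaw ang -75.71876481325907
wrist6 414 [ 0.4711 -0.2604  0.055 ] ((0.4685259759426117, -0.26089221239089966), (0.06261639297008514, 0.005570744629949331), 18.48843765258789) [0.046 0.056] [258. 182.]
wrist6 391 [ 0.4807 -0.2996  0.0551] ((0.47923922538757324, -0.29984742403030396), (0.05948200821876526, 0.006105971988290548), 7.457250118255615) [0.054 0.056] [301. 183.]
wrist6 52 [ 0.3626 -0.3063  0.0551] ((0.3626477122306824, -0.306132435798645), (0.003764839842915535, 0.018593531101942062), 14.651742935180664) [0.054 0.056] [277. 294.]
bars 1871 ((0.46661603450775146, -0.28033605217933655), (0.15322533249855042, 0.089957594871521), 12.083860397338867)
top0 27 [ 0.4858 -0.2983  0.0534] ((0.48026883602142334, -0.29918673634529114), (0.053869545459747314, 0.0030606486834585667), 6.52437686920166) [0.043 0.058] [365. 220.]
top0 55 [ 0.3743 -0.3035  0.0535] ((0.37592223286628723, -0.3034018576145172), (0.02781866490840912, 0.019005905836820602), 14.685063362121582) [0.047 0.058] [368. 257.]
bars 167 ((0.45483216643333435, -0.28406378626823425), (0.18205830454826355, 0.09082306176424026), 12.176995277404785)
side0 92 [ 0.4705 -0.263   0.0512] ((0.47017142176628113, -0.2625159025192261), (0.05817516893148422, 0.011500631459057331), 18.017776489257812) [0.04  0.059] [266. 295.]
side0 85 [ 0.4795 -0.3024  0.0523] ((0.47940772771835327, -0.3023296594619751), (0.056559715420007706, 0.008911720477044582), 6.624619960784912) [0.041 0.059] [270. 307.]
side0 83 [ 0.3751 -0.3081  0.0547] ((0.37532466650009155, -0.30542120337486267), (0.02897701784968376, 0.023855770006775856), 6.645979881286621) [0.043 0.06 ] [232. 310.]
bars 171 ((0.4659063518047333, -0.28165966272354126), (0.15222881734371185, 0.09427172690629959), 13.177865982055664)
```

View pics/i.png

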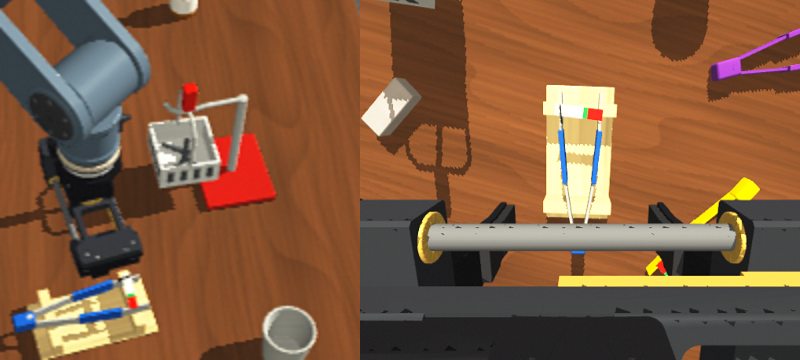

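View pics/wrist6.png

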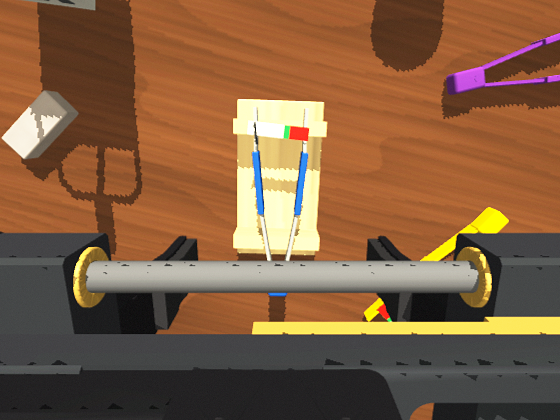

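The side view shows the basket hanging by itself on the hook. The wrist view shows the blue tweezers' pads at (258,182) and (301,183), with tops at z 0.055 and about 40 mm between centre lines. The purple and yellow ones lie apart, clear of the fingers. Grip centre is (0.474,-0.280) and yaw about 13.2°. Descend partway, then to grasp height.

Emit:
step_arm([
  [[0,0,-0.9,3,1,-25,75],[0,0,-0.9,6,2,-50,75],[0,0,-0.9,9,3,-75,75],[0,0,-0.9,11,4,-100,75],[0,0,-0.9,11,4,-118,75],[0,0,-0.9,11,4,-120,75],[0,0,-0.9,11,4,-120,75],[0,0,-0.9,11,4,-120,75]],
])

```text
time_s: 10.15
position: [0.4747, -0.2809, 0.2691]
tcp_rot: [[0.002, 0.973, 0.231], [-0.002, 0.231, -0.973], [-1.0, 0.001, 0.002]]
force: [-0.7, 0.2, 0.7]
opening: 0.859
```

Run:
```python
from h import *
c=cap('wrist','wrist7');cap('side','side7')
s=bot.read_state();print(s['time_s'],s['position'],s['opening']*87,s['force'])
R=np.array(s['tcp_rot']);print('jaw ang',np.degrees(np.arctan2(R[1,2],R[0,2])))
w=world(c);f=c['frame'].astype(int)
reg=(abs(w[...,0]-.45)<.13)&(abs(w[...,1]+.285)<.07)
blue=reg&(f[...,2]>110)&(f[...,2]>f[...,0]*1.6)&(w[...,2]>.053)&(w[...,2]<.07)
nl,lab,st,ce=cv2.connectedComponentsWithStats(blue.astype(np.uint8))
for i in range(1,nl):
    if st[i,4]>12:
      P=w[lab==i]; print(st[i,4],np.round(np.median(P,0),4),cv2.minAreaRect(P[:,:2].astype(np.float32)),np.round(ce[i]))
a=cv2.imread('pics/side7.png')[200:340,200:340];b=cv2.imread('pics/wrist7.png')
cv2.imwrite('pics/j.png',np.hstack([cv2.resize(a,(360,360)),cv2.resize(b,(440,360))]))
```

```text
10.25 [ 0.4746031  -0.28117345  0.26948764] 75.15228640583864 [-0.08068163 -0.02042125  0.53889853]
jaw ang -76.67681377541611
662 [ 0.4784 -0.2577  0.0551] ((0.4771760106086731, -0.25806736946105957), (0.044836416840553284, 0.00568694481626153), 18.58254623413086) [244. 224.]
678 [ 0.4879 -0.2988  0.0552] ((0.4868106544017792, -0.29896247386932373), (0.044682085514068604, 0.0057793245650827885), 7.690652847290039) [314. 224.]
```

View pics/j.png

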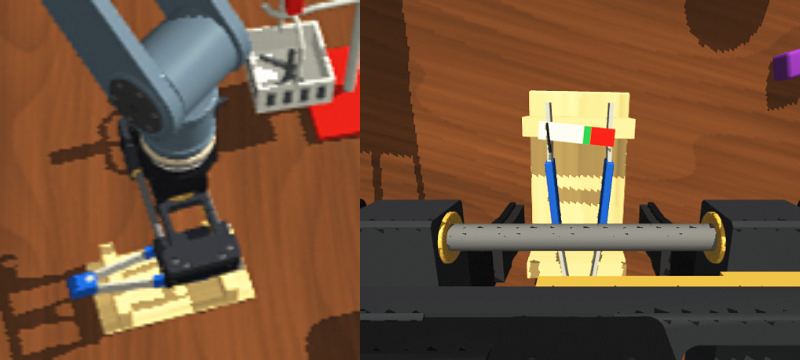

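Pads re-measured from their front ends: mid at (0.4746,-0.2803), TCP at (0.4746,-0.2812), so they are aligned. Descend and squeeze with a 28 mm target.

Emit:
step_arm([
  [[0,0,0,0,0.5,-15,75],[0,0,0,0,0.5,-35,75],[0,0,0,0,0.5,-52,75],[0,0,0,0,0.5,-60.5,75],[0,0,0,0,0.5,-60.5,75],[0,0,0,0,0.5,-60.5,60],[0,0,0,0,0.5,-60.5,48],[0,0,0,0,0.5,-60.5,40],[0,0,0,0,0.5,-60.5,34],[0,0,0,0,0.5,-60.5,28],[0,0,0,0,0.5,-60.5,28],[0,0,0,0,0.5,-60.5,28]],
])

```text
time_s: 11.25
position: [0.4741, -0.2805, 0.2079]
tcp_rot: [[0.001, 0.973, 0.23], [-0.001, 0.23, -0.973], [-1.0, 0.001, 0.001]]
force: [-0.2, 0.3, 4.6]
opening: 0.414
```

Emit:
step_arm([
  [[0,0,0,0,0,0,28],[0,0,0,0,0,0,28],[0,0,0,0,0,0,28],[0,0,0,0,0,0,28]],
])

```text
time_s: 11.58
position: [0.4742, -0.2805, 0.2079]
tcp_rot: [[0.001, 0.973, 0.23], [-0.001, 0.23, -0.973], [-1.0, 0.001, 0.001]]
force: [-0.1, 0.3, 5.2]
opening: 0.328
```

Run:
```python
from h import *
c=cap('wrist','wrist8');cap('side','side8')
s=bot.read_state();print(s['time_s'],s['position'],s['opening']*87,s['force'])
a=cv2.imread('pics/side8.png')[200:340,200:340];b=cv2.imread('pics/wrist8.png')[60:360,140:420]
cv2.imwrite('pics/k.png',np.hstack([cv2.resize(a,(360,440)),cv2.resize(b,(440,440))]))
```

```text
11.6833 [ 0.47415958 -0.28043505  0.20790771] 28.38365857070999 [-0.04965261  1.54673973  6.14987799]
```

View pics/k.png

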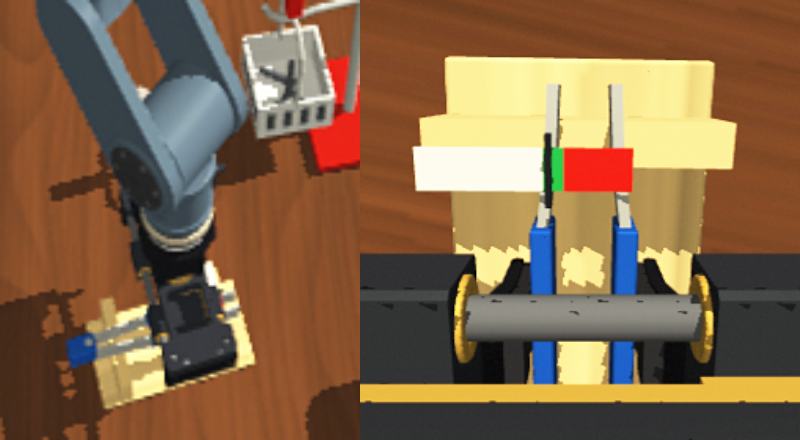

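The pointer stands at the white/green edge (546,165) and the opening is 28.4 mm. Lift slowly while tightening a little.

Emit:
step_arm([
  [[0,0,0,0,0,0,27.5],[0,0,0,0,0,0,27.5],[0,0,0,0,0,3,27.5],[0,0,0,0,0,8,27.5],[0,0,0,0,0,16,27.5],[0,0,0,0,0,26,27.5],[0,0,0,0,0,36,27.5],[0,0,0,0,0,48,27.5],[0,0,0,0,0,60,27.5],[0,0,0,0,0,72,27.5],[0,0,0,0,0,84,27.5],[0,0,0,0,0,92,27.5]],
])

```text
time_s: 12.68
position: [0.474, -0.2805, 0.3013]
tcp_rot: [[0.002, 0.973, 0.23], [-0.002, 0.23, -0.973], [-1.0, 0.001, 0.002]]
force: [1.1, -0.2, -1.1]
opening: 0.322
```

Emit:
step_arm([
  [[0,0,0,0,0,6,27.5],[0,0,0,0,0,8,27.5],[0,0,0,0,0,8,27.5],[0,0,0,0,0,8,27.5],[0,0,0,0,0,8,27.5]],
])

```text
time_s: 13.1
position: [0.4737, -0.2802, 0.3067]
tcp_rot: [[-0.001, 0.973, 0.23], [0.001, 0.23, -0.973], [-1.0, -0.001, -0.001]]
force: [0.0, 0.4, -0.5]
opening: 0.315
```

```bash
cat > chk.py <<'E'
import sys
from h import *
k=sys.argv[1]
c=cap('wrist','wrist'+k);cap('side','side'+k)
s=bot.read_state();print(s['time_s'],s['position'],s['opening']*87,s['force'])
a=cv2.imread(f'pics/side{k}.png')[150:350,180:380];b=cv2.imread(f'pics/wrist{k}.png')[60:360,140:420]
cv2.imwrite(f'pics/m{k}.png',np.hstack([cv2.resize(a,(360,440)),cv2.resize(b,(440,440))]))
w=world(c);f=c['frame'].astype(int);zt=s['position'][2]-.1635+.0096
def show(n,m):
    P=w[m]; 
    if len(P)>5: print(n,len(P),np.round(np.median(P,0),4),[np.round(v,4) for v in cv2.minAreaRect(P[:,:2].astype(np.float32))],np.round(np.percentile(P[:,2],[5,95]),4))
hi=abs(w[...,2]-zt)<.03
show('green',hi&(f[...,1]>110)&(f[...,0]<90)&(f[...,2]<110))
show('red',hi&(f[...,0]>150)&(f[...,1]<70)&(f[...,2]<70))
blue=hi&(f[...,2]>110)&(f[...,2]>f[...,0]*1.6)
nl,lab,st,ce=cv2.connectedComponentsWithStats(blue.astype(np.uint8))
for i in range(1,nl):
    if st[i,4]>40: show('blue',lab==i)
E
python3 chk.py 9
```

```text
13.2 [ 0.47375264 -0.28027783  0.30657395] 27.665633947321414 [ 0.5141426   0.10685265 -0.8271714 ]
green 218 [ 0.5174 -0.2623  0.1519] [array([ 0.5173, -0.2619]), array([0.0118, 0.0049]), np.float64(13.0015)] [0.1509 0.1553]
red 1264 [ 0.52   -0.2732  0.152 ] [array([ 0.5199, -0.2733]), array([0.0121, 0.0172]), np.float64(13.7338)] [0.151 0.153]
blue 622 [ 0.4967 -0.2865  0.1538] [array([ 0.4958, -0.2875]), array([0.0203, 0.0081]), np.float64(17.3368)] [0.1517 0.1548]
blue 631 [ 0.492  -0.2656  0.1538] [array([ 0.4912, -0.2657]), array([0.0193, 0.0056]), np.float64(12.0774)] [0.152  0.1548]
blue 369 [ 0.4602 -0.2728  0.1539] [array([ 0.46  , -0.2727]), array([0.0152, 0.0055]), np.float64(12.1603)] [0.1531 0.1549]
blue 372 [ 0.4653 -0.2937  0.1538] [array([ 0.4653, -0.2941]), array([0.0147, 0.0062]), np.float64(14.0022)] [0.1529 0.1547]
```

View pics/m9.png

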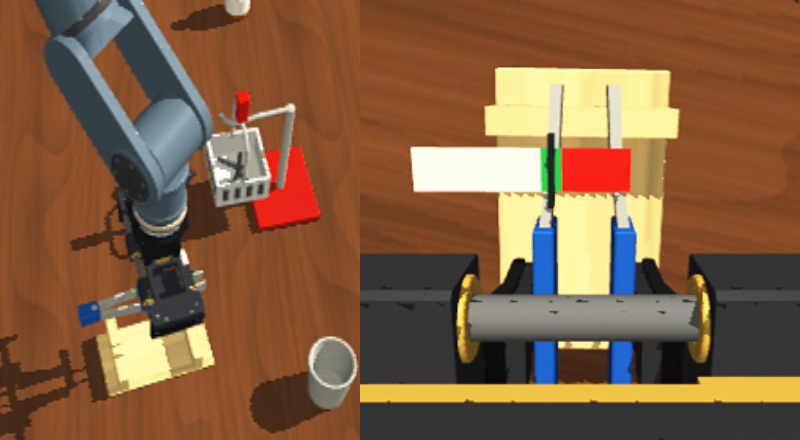

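The pointer stands mid-green (550,170 in the crop) and the tweezers are level at z 0.143, well clear of the rest. The basket still hangs. Hold for a second and check for drift.

Emit:
step_arm([
  [[0,0,0,0,0,0,27.5],[0,0,0,0,0,0,27.5],[0,0,0,0,0,0,27.5],[0,0,0,0,0,0,27.5],[0,0,0,0,0,0,27.5],[0,0,0,0,0,0,27.5],[0,0,0,0,0,0,27.5],[0,0,0,0,0,0,27.5],[0,0,0,0,0,0,27.5],[0,0,0,0,0,0,27.5],[0,0,0,0,0,0,27.5],[0,0,0,0,0,0,27.5]],
])

```text
time_s: 14.2
position: [0.4739, -0.2804, 0.3073]
tcp_rot: [[-0.0, 0.973, 0.23], [0.0, 0.23, -0.973], [-1.0, -0.0, -0.0]]
force: [0.1, -0.1, -1.6]
opening: 0.318
```

```bash
python3 chk.py 10
```

```text
14.3 [ 0.4739027  -0.28038162  0.30725043] 27.47729893610803 [-0.77394982  0.14382488 -1.28264004]
green 206 [ 0.5177 -0.2628  0.1527] [array([ 0.5177, -0.2622]), array([0.012 , 0.0049]), np.float64(12.7496)] [0.1517 0.1537]
red 1267 [ 0.5204 -0.2735  0.1526] [array([ 0.5203, -0.2736]), array([0.0122, 0.0172]), np.float64(13.66)] [0.1516 0.1537]
blue 625 [ 0.4971 -0.2868  0.1544] [array([ 0.4967, -0.2881]), array([0.0196, 0.0081]), np.float64(14.2089)] [0.1526 0.1554]
blue 625 [ 0.4923 -0.2659  0.1545] [array([ 0.4918, -0.266 ]), array([0.0191, 0.0056]), np.float64(12.6257)] [0.1529 0.1554]
blue 373 [ 0.4606 -0.2731  0.1545] [array([ 0.4604, -0.273 ]), array([0.0144, 0.0054]), np.float64(12.1738)] [0.1535 0.1553]
blue 374 [ 0.4657 -0.294   0.1544] [array([ 0.4655, -0.2945]), array([0.0153, 0.0062]), np.float64(13.9756)] [0.1536 0.1554]
```

View pics/m10.png

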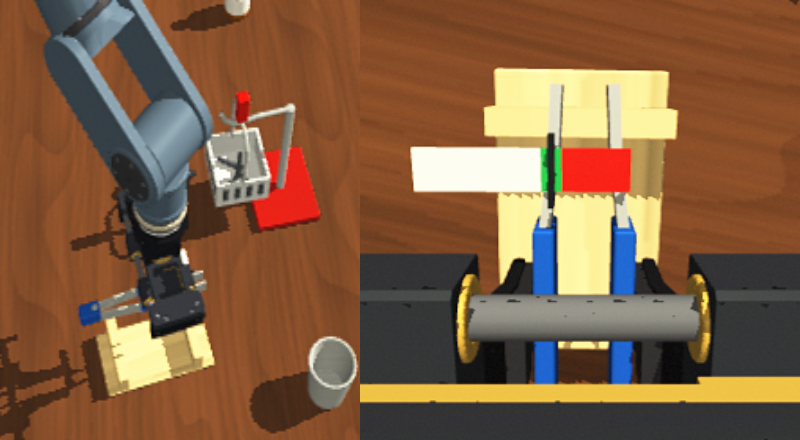

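The picture is unchanged after a full second: pointer mid-green, basket hanging, tweezers level. Handing in.

```bash
python3 -c "
from rig import bot
print(bot.hand_in())"
```

```text
the job is handed in; nothing more can be done
None
```

I hung the aluminium basket on the red stand's hook and let it go. I then lifted the blue tweezers about 10 cm off their rest, squeezed them into the green field, and handed in at 14.3 s.

- **Basket:** in the last side picture it hangs upright on the hook, with the gripper well away from it.
- **Tweezers:** they are held level at about z 0.145, with the gauge strip at z 0.153. They did not slip over the last second.
- **Tip gap:** the pointer stood in the middle of the green and stayed there through a one-second hold. The opening read 27.5–27.7 mm. By the given width formula that means a gap of about 11 mm, while the pointer suggests about 12 mm. Both are inside 9 to 15 mm.
- **One odd reading:** while squeezing on the rest, the wrist showed 5–6 N upward. I did not find the cause, and it was gone after the lift.
- **Bystanders:** I never steered near the cup, bottle or stone, but I did not measure their positions again at the end.

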